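# Take the blow nozzle off the bench air coupling and park it

### The job

Uncouple the steel blow nozzle from the leaning air coupling on the bench: push the coupling's sprung sleeve right back (down along its axis) to its stop, so that the nozzle pops up; then pull the nozzle out so that the sleeve snaps forward again. Park the nozzle upright in the steel fork on the wooden stand, its hex turned so that two flats lie along the jaws and let down between them onto the fork's plate near the middle of the jaws, and let go; leave the bowl, the jar and the pin tool where they are.

Things in the scene. Friction and masses are not known exactly. Their poses are not given: they have to be found in the camera images.
- coupling: Fixed air outlet: a grey block (110 x 100 x 36 mm) on the bench with a brass coupling rising from it, leaning 0.40 rad from vertical, roughly towards the robot. Origin on the coupling's axis, 45 mm above the bench; z points up along that leaning axis, out of the mouth. The mouth, 29 mm across, is at z = 73 mm.
- sleeve (a joint): travel of the coupling's steel sleeve, m: 0 = forward (locked), 0.010 = right back on its hard stop (towards the block). Its spring resists with 6 N at 0, 11 N at 0.010. The nozzle unlocks at about 0.008. Let go once the nozzle has popped up, the sleeve stays 0.006 to 0.008 back, resting on the nozzle's collar, until the nozzle is pulled out; then it snaps to 0.
- sleeve_rim (a point): centre of the sleeve's upper face, moving with it; sleeve forward, it lies at z = 74 mm of the coupling. The sleeve is round: a top flange 48 mm across, 8 mm thick, whose flat top (a ring from 15 to 24 mm radius) can be pushed on by fingertips either side of the nozzle; below it a knurled barrel 36 mm across, 20 mm long. Free space around it.
- nozzle: Loose steel blow nozzle, 0.15 kg, 70 mm long, at first locked in the coupling along its axis (rattling a little). Origin at its lower tip, z up its axis. Up from the tip: probe 12 mm across to 12 mm, collar 18 mm to 17 mm, groove 12 mm to 24 mm, shank 17 mm to 38 mm, hex to 64 mm, tapered brass end 18 to 12 mm across to 70 mm.
- hex_base (a point): centre of the underside of the nozzle's hex, axes as the nozzle's. The hex is 24 mm across flats, 27.7 across corners, 26 tall; flats face the nozzle's +x and -x and every 60 degrees from there. Locked, it is at z = 77 mm of the coupling; unlocked, a spring lifts it 5 mm and it may lean 0.12 rad. Pulling on takes about 5 to 15 N until the catch lets go about 5 mm farther up.
- fork: Fixed parking fork: wooden stand with a level steel plate, its top 85 mm above the bench. Origin on the bench below the seat, z up. A slot 20.5 mm wide runs along x in the plate, open towards -x. Beside it on the plate stand two jaws 8 mm thick, 6 mm high, x from -18 to 18 mm, 26 mm apart (y = -13 to 13 mm); an equal stop closes them at x = 16 mm. Nothing rises above the jaws.
- seat (a point): seat of the fork: on the plate's top, midway between the jaws, 85 mm above the bench. The parked hex stands here, underside on the plate, lower 6 mm between the jaws, shank hanging through the slot. Fingers should hold the hex above its lowest 8 mm.
- bowl: bystander: loose terracotta bowl, 110 mm across, 50 mm high; origin at the centre of its underside
- glaze_jar: bystander: loose glass jar with a black cap, 56 mm across, 75 mm high; origin at the centre of its underside
- pin_tool: bystander: loose wooden pin tool, 145 mm long, 11 mm thick; origin under the middle of its 100 mm handle, x along it to the needle
Not all that is in view belongs to the job. There is more than one size of the nozzle; the job needs the middle-sized.

How it is judged:
By the outcome, as a careful person would: the job done as asked, in the order asked, and still so for the second after the job is handed in, with the robot touching nothing.
It also fails if it takes over 51 s, if anything falls off the work surface, if the arm or the gripper's body presses on something with over 40 N, if the wrist force passes 120 N, or if a joint passes its speed limit or range.

### The arm

A 6-joint arm with a two-finger parallel gripper is mounted at the origin on the work surface. World frame = base frame: x ahead of the robot, y to its left, z up, the work surface at z = 0. Lengths are in m, angles in degrees, forces in N, time in s.
With the tool pointing down it reaches from about 0.375 to 0.9 m from the base axis. Payload 3.1 kg.
Tool frame: the origin (TCP) lies on the centre line of the jaws, within the pads' length; the fingertips stand 25 mm ahead of it and the grasp point (between the pads) lies 6 mm ahead of it; z points along the fingers, y is the line along which they close (so a half turn about z gives the same grasp; the last joint's range is limited). The gripper opens to 87 mm and grips with 3 to 60 N. Pads are 19 mm wide; open, the fingers measure 117 mm over their backs; the gripper's body (75 mm by 190 mm) begins 51 mm behind the grasp point.
Start: joints at [-84.425, 30.224, 82.088, -0, 67.689, -10.227], TCP at [0.17, -0.601, 0.248] pointing down, gripper open.
Joint ranges: [-176.69, 176.69], [-43.24, 126.21], [12.49, 139.97], [-82, 262], [0, 151.66], [-163.58, 163.58]. Speed limits (degrees/s): [159.86, 159.86, 180, 180, 180, 180].

### API

Orientations are given as a 3x3 rotation matrix whose columns are the frame's x, y, z axes.
In Python, from rig import * gives the robot as it stands.
- The arm moves only by the tool step_arm, never from a script. Its argument "steps" is a list of rows, each a list of 7 numbers: the shift along the tool's x, y, z normalised to -1 to 1, where 1 is 0.3 m, then the turn, a rotation vector about the tool's x, y, z normalised to -1 to 1, where 1 is 45 degrees, then the gripper's target within -1 to 1 (shut at 1, half-way at 0, fully open at -1). A call has 1 to 8 rows; each row is the pose to reach, as a shift and turn from the pose commanded when the call began, along the tool's axes at that moment; what a row does not reach only later rows make up. A row lasts 1/12 s, in which the tool goes at most 41.7 mm and 7.16 degrees, less where a joint would pass 70% of its speed; a pose out of reach is approached as far as the arm can. A call with a number of a shift or a turn outside -1 to 1 is refused whole. A call with a gripper value outside its range is refused whole. The fingers move at their own pace and stop on an object; the grip force is fixed at half the most. Time passes only in rows, so rows that repeat a pose let the fingers close. It gives the time, the measured TCP pose, the force, the opening and the grip force at its end, in the units of the state.
- read_state(): the state, without advancing time (a new reading comes with each control period).
- capture(name): name is "scene" or "top" or "wrist"; returns a dict with "image" (384x512x3 uint8, red, green, blue), "vertical_fov" (degrees; the focal length in pixels is half the picture's height over the tangent of half this angle, whatever the lens; pixels are square), "cx", "cy" (the principal point, pixels), "k1" (the pictures are not rectified: a ray, as slopes to the right and down, at radius r is drawn at 1 + k1 r^2 times it, then the intrinsics apply), "world_from_camera" (4x4, takes a point from camera to world coordinates); the wrist camera has in their place "T_tool_cam" (4x4, takes a point from camera to tool coordinates, whose origin is the TCP and whose axes are the flange's). Camera axes: x right, y down, z forward; pixel columns grow to the right and rows downward; lengths in m; the calibration is good to about 2 mm. A picture is of the moment at which its call begins: read the wrist's pose just before it. There is no depth.
- hand_in(): hands the job in; it is judged then, once.
The state is a dict: "time_s": time; "joint_positions": joint angles; "qvel": joint speeds; "tau": joint torques, N m; "position": TCP position; "tcp_rot": TCP orientation; "force": force on the tool from outside, world axes, zero at the start; "moment": the same for the moment, N m; "opening": opening from 0.0 (shut) to 1.0 (fully open); "grasp_force": force on a finger pad.
Only numpy, scipy, OpenCV 4.12 (cv2) and the standard library are available. Lean on these libraries where they do the work, as an engineer would, in place of code of your own. Each camera call takes 0.05 s, during which the arm holds its last target. There are 200 camera calls.

## Working session

There is one attempt and no reset: what is moved stays moved. The work goes in short steps, Python scripts to look and compute and a tool call to move; the robot and the scene stay as the last step left them, time stands still between calls to the robot, and variables do not carry over. Pictures are saved under pics/ and viewed, at most 10 in all, crops included, and the job is handed in when it is done.

Besides the shell and the picture viewer there is one more tool, called after "Request:" by a JSON object that holds its "fn" and its "kwargs", one argument or row to a line. step_arm: Moves the arm, as the interface text tells. Scaled input: -1 to 1 covers 0.3 m each way for a shift and 45 degrees each way for a turn. Its arguments: {"type":"object","properties":{"steps":{"type":"array"}},"required":["steps"]}

```bash
ls; mkdir -p pics
python3 - <<'E'
from rig import *
import cv2, numpy as np
s=read_state(); print({k:np.round(v,3).tolist() for k,v in s.items()})
for n in ("scene","top"):
    c=capture(n); np.save(f"{n}.npy",c,allow_pickle=True)
    print(n,c["vertical_fov"],c["cx"],c["cy"],c["k1"],np.round(c["world_from_camera"],3).tolist())
    globals()[n]=c["image"]
im=np.hstack([scene,top])[:,:,::-1]
cv2.imwrite("pics/a.png",cv2.resize(np.vstack([scene,top])[:,:,::-1],None,fx=.78,fy=.78))
cv2.imwrite("pics/scene.png",cv2.resize(scene[:,:,::-1],(800,600),interpolation=cv2.INTER_CUBIC));cv2.imwrite("pics/top.png",cv2.resize(top[:,:,::-1],(800,600),interpolation=cv2.INTER_CUBIC))
E
```

```text
pics
{'time_s': 0.0, 'joint_positions': [-84.427, 30.279, 82.158, -0.001, 67.69, -10.228], 'qvel': [-0.035, -0.102, 0.099, 0.008, -0.071, -0.035], 'tau': [-0.0, -44.004, -17.659, 0.063, 0.058, -0.0], 'position': [0.17, -0.601, 0.247], 'tcp_rot': [[0.962, 0.272, -0.0], [0.272, -0.962, 0.002], [0.0, -0.002, -1.0]], 'force': [0.322, 0.54, 0.291], 'moment': [0.046, -0.091, 0.038], 'grasp_force': 0.0, 'opening': 0.999}
scene 44.59221055100449 258.03057038861607 194.19248549954446 -0.08682658999091417 [[0.766, 0.359, -0.533, 1.23], [0.643, -0.409, 0.647, -0.78], [0.014, -0.839, -0.545, 0.746], [0.0, 0.0, 0.0, 1.0]]
top 49.677381657611704 267.2312002427275 191.05437892676017 -0.10726371072234714 [[-0.029, -0.977, 0.212, 0.358], [-1.0, 0.029, -0.003, 0.001], [-0.004, -0.212, -0.977, 1.306], [0.0, 0.0, 0.0, 1.0]]
```

View pics/scene.png

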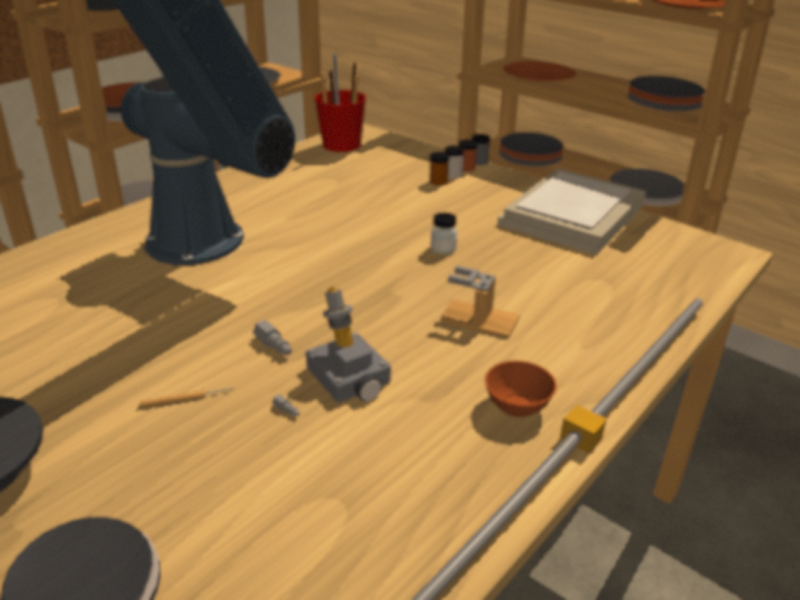

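View pics/top.png

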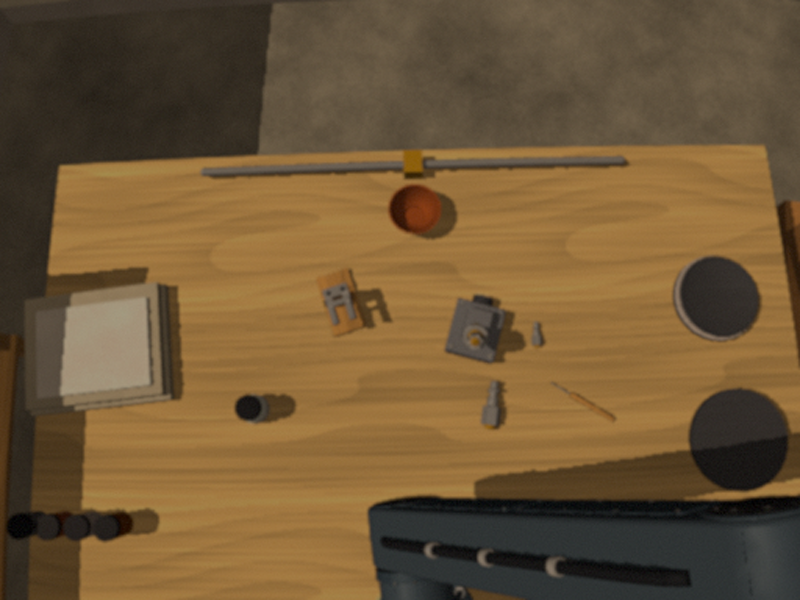

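Scene view (800x600): the coupling with its nozzle is at (340,320), the fork at (475,285), the bowl at (520,388), the jar at (444,235) and the pin tool at (185,397). There are three nozzles: a big loose one at (270,337), a small loose one at (285,407), and the one in the coupling at (335,300). The one in the coupling is the middle-sized one and sits where the task says. I'll confirm it with a crop from close by.

```bash
cat > h.py <<'E'
from rig import *
import numpy as np, cv2
from scipy.spatial.transform import Rotation as R
def K(c):
    h=c["image"].shape[0]; f=h/2/np.tan(np.radians(c["vertical_fov"])/2); return f
def wfc(c,s=None):
    if "world_from_camera" in c: return np.array(c["world_from_camera"])
    T=np.eye(4); T[:3,:3]=s["tcp_rot"]; T[:3,3]=s["position"]; return T@np.array(c["T_tool_cam"])
def ray(c,T,uv):
    f=K(c); d=np.array([(uv[0]-c["cx"])/f,(uv[1]-c["cy"])/f]); 
    u=d.copy()
    for _ in range(20): u=d/(1+c["k1"]*(u@u))
    v=T[:3,:3]@np.r_[u,1]; return T[:3,3],v/np.linalg.norm(v)
def onz(c,T,uv,z):
    o,v=ray(c,T,uv); return o+v*(z-o[2])/v[2]
def tri(rays):
    A=sum(np.eye(3)-np.outer(v,v) for o,v in rays); b=sum((np.eye(3)-np.outer(v,v))@o for o,v in rays)
    p=np.linalg.solve(A,b); return p,[round(1e3*np.linalg.norm(np.cross(p-o,v)),1) for o,v in rays]
def proj(c,T,p):
    q=np.linalg.inv(T)@np.r_[p,1]; u=q[:2]/q[2]; u=u*(1+c["k1"]*(u@u)); return u*K(c)+[c["cx"],c["cy"]]
E
python3 - <<'E'
from h import *
S=np.load("scene.npy",allow_pickle=True).item();T=np.load("top.npy",allow_pickle=True).item()
k=.64
r=lambda c,u,v: ray(c,wfc(c),np.array([u,v])*k)
print("nozzle tip",tri([r(S,332,291),r(T,476,343)]))
print("mouth", tri([r(S,341,318),r(T,476,338)]))
for n,a,z in(("fork",(340,295),.085),("bowl",(415,210),.05),("jar",(250,408),.075),("pin",(585,400),0),("big",(492,405),.01),("small",(537,335),.01)): print(n,np.round(onz(T,wfc(T),np.array(a)*k,z),3))
c=capture("wrist"); print(c["vertical_fov"],c["cx"],c["cy"],c["k1"],np.round(c["T_tool_cam"],3).tolist())
# block corners at z=.036
for a in ((458,299),(505,305),(495,362),(447,352)): print(np.round(onz(T,wfc(T),np.array(a)*k,.036),3))
for a in ((327,301),(343,292),(359,327),(340,333)): print(np.round(onz(T,wfc(T),np.array(a)*k,.088),3))
E
```

```text
nozzle tip (array([ 0.52719348, -0.10506837,  0.13813295]), [np.float64(2.0), np.float64(2.0)])
mouth (array([ 0.54433869, -0.10775751,  0.0959452 ]), [np.float64(4.3), np.float64(4.3)])
fork [0.635 0.147 0.085]
bowl [ 0.816 -0.003  0.05 ]
jar [0.423 0.321 0.075]
pin [ 0.423 -0.334  0.   ]
big [ 0.419 -0.144  0.01 ]
small [ 0.557 -0.243  0.01 ]
62.53191473548723 255.98142796575084 190.45042167856175 -0.08353691517013569 [[-0.001, -0.963, -0.271, 0.074], [1.0, -0.001, 0.001, -0.001], [-0.001, -0.271, 0.963, -0.137], [0.0, 0.0, 0.0, 1.0]]
[ 0.63  -0.084  0.036]
[ 0.615 -0.178  0.036]
[ 0.502 -0.152  0.036]
[ 0.524 -0.058  0.036]
[0.623 0.172 0.088]
[0.64  0.141 0.088]
[0.57  0.11  0.088]
[0.56  0.147 0.088]
```

```bash
cat >> h.py <<'E'
def rel(p,Rt,s=None,p0=None,R0=None):
    s=s or read_state(); R0=np.array(s["tcp_rot"]) if R0 is None else R0; p0=np.array(s["position"]) if p0 is None else p0
    return np.round(np.r_[R0.T@(p-p0)/.3, R.from_matrix(R0.T@Rt).as_rotvec(degrees=True)/45],4)
def frame(z,xhint):
    z=z/np.linalg.norm(z); x=xhint-z*(z@xhint); x/=np.linalg.norm(x); return np.c_[x,np.cross(z,x),z]
E
python3 - <<'E'
from h import *
a=np.array([-.97*np.sin(.4),.22*np.sin(.4),np.cos(.4)]); a/=np.linalg.norm(a)
tip=np.array([.525,-.105,.1454]); o=tip-.109*a; print(o,a)
Rt=frame(-a,np.array([.97,-.22,0])); p=o+.215*a; print(p); print(rel(p,Rt)); s=read_state(); print(rel((p+s["position"])/2+[0.03,-.03,.03],Rt))
E
```

```text
[ 0.56620665 -0.11434584  0.0449228 ] [-0.37804263  0.08574163  0.92180917]
[ 0.48492748 -0.09591139  0.24311177]
[ 1.4679 -1.3338  0.0149 -0.1286  0.4964  0.6262]
[ 0.803  -0.5436 -0.0927 -0.1286  0.4964  0.6262]
```

Request:
{"fn": "step_arm", "kwargs": {
  "steps": [
    [0.8,-0.54,-0.1,-0.13,0.5,0.63,-1],
    [0.8,-0.54,-0.1,-0.13,0.5,0.63,-1],
    [0.8,-0.54,-0.1,-0.13,0.5,0.63,-1],
    [0.8,-0.54,-0.1,-0.13,0.5,0.63,-1],
    [0.8,-0.54,-0.1,-0.13,0.5,0.63,-1],
    [0.8,-0.54,-0.1,-0.13,0.5,0.63,-1],
    [0.8,-0.54,-0.1,-0.13,0.5,0.63,-1],
    [0.8,-0.54,-0.1,-0.13,0.5,0.63,-1]
  ]
}}

```text
time_s: 0.82
position: [0.3594, -0.3723, 0.2775]
tcp_rot: [[0.899, -0.217, 0.381], [-0.202, -0.976, -0.08], [0.39, -0.005, -0.921]]
force: [-0.0, 0.1, -0.2]
opening: 0.997
grasp_force: 0.0
```

Run:
```python
from h import *
Rt=frame(-np.array([-.378,.0857,.9218]),np.array([.97,-.22,0])); p=np.array([.485,-.096,.243]); print(rel(p,Rt)); print(read_state()["joint_positions"])
```

```text
[ 0.1458 -0.9894  0.1915 -0.0076 -0.0031  0.0029]
[-69.09349125  14.63426746 108.01361395  26.35375604  47.57401965
  17.19265655]
```

Request:
{"fn": "step_arm", "kwargs": {
  "steps": [
    [0.15,-0.99,0.19,0,0,0,-1],
    [0.15,-0.99,0.19,0,0,0,-1],
    [0.15,-0.99,0.19,0,0,0,-1],
    [0.15,-0.99,0.19,0,0,0,-1],
    [0.15,-0.99,0.19,0,0,0,-1],
    [0.15,-0.99,0.19,0,0,0,-1],
    [0.15,-0.99,0.19,0,0,0,-1],
    [0.15,-0.99,0.19,0,0,0,-1]
  ]
}}

```text
time_s: 1.48
position: [0.486, -0.1005, 0.2415]
tcp_rot: [[0.899, -0.219, 0.379], [-0.202, -0.976, -0.085], [0.389, 0.0, -0.921]]
force: [-0.5, -0.1, -0.3]
opening: 0.999
grasp_force: 0.0
```

Run:
```python
from h import *
s=read_state(); print(s["position"],s["joint_positions"],s["time_s"]); c=capture("wrist"); np.save("w1.npy",{**c,"s":s},allow_pickle=True)
cv2.imwrite("pics/w1.png",cv2.resize(c["image"][:,:,::-1],(800,600),interpolation=cv2.INTER_CUBIC))
```

```text
[ 0.48595608 -0.10045866  0.24147809] [-28.05951033  14.76887073 116.18277858  12.91069649  27.5023539
  64.26069765] 1.4833
```

View pics/w1.png

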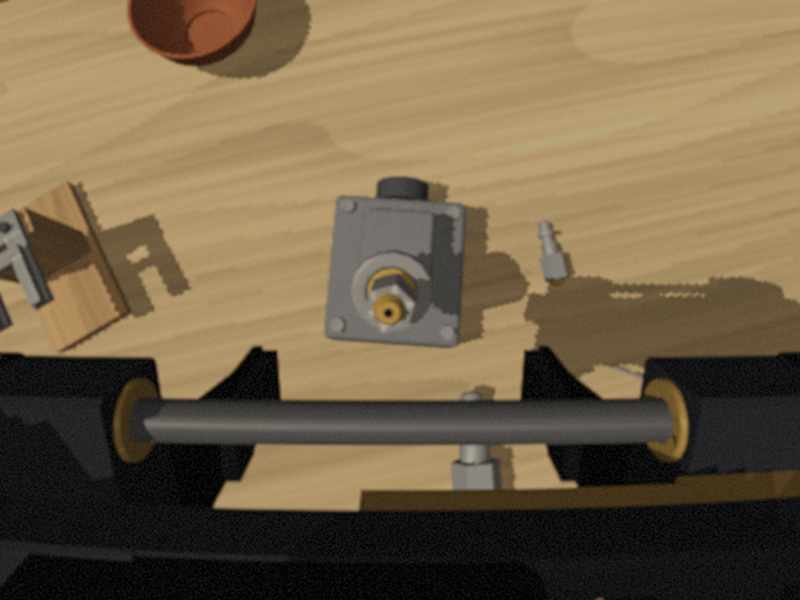

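The wrist view shows the coupling with its nozzle at about (388,300), flange centre about (391,292), the small loose nozzle at (552,255) and the big one at (475,445). The coupled nozzle is the middle size. The crop will confirm that and show the hex.

Run:
```python
from h import *
d=np.load("w1.npy",allow_pickle=True).item(); im=d["image"][:,:,::-1]
cr=im[110:230,200:320]; cv2.imwrite("pics/w1c.png",cv2.resize(cr,(600,600),interpolation=cv2.INTER_CUBIC))
```

```text
(no output)
```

View pics/w1c.png

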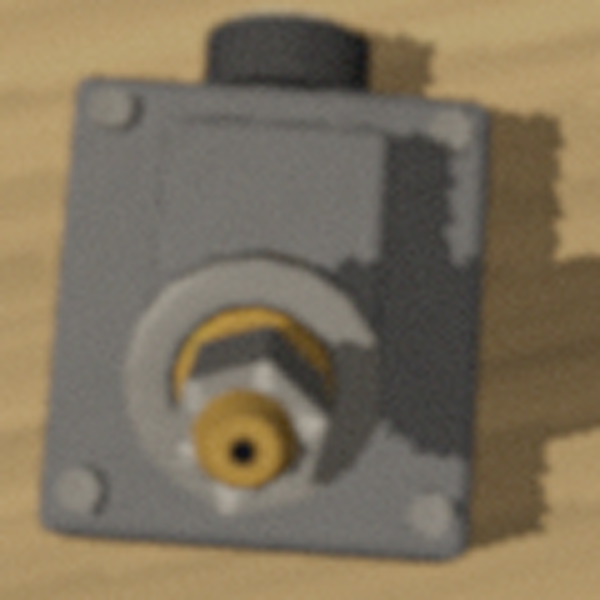

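Crop: hex with hole centre at crop (241,452), flange centre at about (254,381), hex corners top (265,368) and bottom (227,505). The size fits the middle nozzle: 24 mm hex against the 48 mm flange. Next I solve for the axis.

```bash
cat > fit.py <<'E'
from h import *
from scipy.optimize import least_squares
def axis(o,az): return np.r_[o,.045], np.array([np.sin(.4)*np.cos(az),np.sin(.4)*np.sin(az),np.cos(.4)])
def fit(obs):  # (c,T,uv,zc)
    def f(x):
        o,a=axis(x[:2],x[2]); return np.concatenate([(proj(c,T,o+z*a)-uv) for c,T,uv,z in obs])
    r=least_squares(f,[.566,-.114,2.92]); o,a=axis(r.x[:2],r.x[2]); return o,a,r
E
python3 - <<'E'
from fit import *
d=np.load("w1.npy",allow_pickle=True).item(); T=wfc(d,d["s"]); q=lambda u,v: np.array([200+u/5-.4,110+v/5-.4])
obs=[(d,T,q(241,452),.109),(d,T,q(254,381),.074)]
o,a,r=fit(obs); print(o,a,np.degrees(r.x[2]),r.fun)
# hex corners on plane normal to a at hex top z=.103 
P=[]
for u,v in ((265,368),(195,388),(185,450),(227,505),(322,422)):
    oo,vv=ray(d,T,q(u,v)); c=o+.103*a; p=oo+vv*((c-oo)@a)/(vv@a); Rt=np.array(d["s"]["tcp_rot"]); l=Rt.T@(p-c); P.append(l*1e3); print(np.round(l*1e3,1),np.degrees(np.arctan2(l[1],l[0])))
# block edge direction at z=.036
for A,B in (((85,80),(45,525)),((488,105),(465,555)),((85,80),(488,105)),((45,525),(465,555))):
    w=onz(d,T,q(*A),.036)-onz(d,T,q(*B),.036); print("edge",np.linalg.norm(w),np.degrees(np.arctan2(w[1],w[0])))
E
```

```text
[ 0.56646    -0.11527484  0.045     ] [-0.37014045  0.121007    0.92106099] 161.89630082083553 [ 0.12422299 -1.31328761 -0.14066847  1.49558973]
[11.2  3.5 -0.1] 17.23664564233597
[ 7.8 -7.9  0.3] -45.25075942072263
[-2.7 -9.7  0.4] -105.79826776298131
[-12.2  -2.9   0.1] -166.7420556804985
[ 2.3 12.7 -0.5] 79.8680958927106
edge 0.10541000298016195 -16.68793805287252
edge 0.10606748054959822 -16.52316128972797
edge 0.09554308997955827 73.64199193133645
edge 0.09584660425298878 73.24817649657545
```

```bash
cat > tgt.py <<'E'
from fit import *
o,a=axis(np.array([.5664,-.1153]),np.radians(163))
R1=np.array([[0.899,-0.219,0.379],[-0.202,-0.976,-0.085],[0.389,0,-0.921]])@R.from_euler("z",16,degrees=True).as_matrix()
Rt=frame(-a,R1[:,0])
E
python3 - <<'E'
from tgt import *
for z in (.145,.109): print(o+z*a,rel(o+z*a,Rt))
E
```

```text
[ 0.51240162 -0.09879104  0.17855384] [-0.0035 -0.0238  0.2258 -0.0379  0.0051  0.3567]
[ 0.52580812 -0.10288982  0.14539565] [-0.0036 -0.0202  0.3458 -0.0379  0.0051  0.3567]
```

Request:
{"fn": "step_arm", "kwargs": {
  "steps": [
    [0,-0.02,0.225,-0.04,0,0.355,0.2],
    [0,-0.02,0.225,-0.04,0,0.355,0.2],
    [0,-0.02,0.225,-0.04,0,0.355,0.2],
    [0,-0.02,0.225,-0.04,0,0.355,0.2],
    [0,-0.02,0.225,-0.04,0,0.355,0.2],
    [0,-0.02,0.225,-0.04,0,0.355,0.2]
  ]
}}

```text
time_s: 2.03
position: [0.5128, -0.106, 0.1807]
tcp_rot: [[0.799, -0.474, 0.37], [-0.465, -0.877, -0.119], [0.381, -0.077, -0.921]]
force: [-0.2, 0.1, -0.2]
opening: 0.632
grasp_force: 0.0
```

Run:
```python
from tgt import *
s=read_state(); print(s["position"],s["time_s"],s["opening"],rel(o+.145*a,Rt)); c=capture("wrist"); np.save("w2.npy",{**c,"s":s},allow_pickle=True)
cv2.imwrite("pics/w2.png",cv2.resize(c["image"][100:340,120:400,::-1],(700,600),interpolation=cv2.INTER_CUBIC))
```

```text
[ 0.51283503 -0.1059721   0.18067222] 2.0333 0.6320182150459746 [-0.015  -0.0198  0.0031  0.0069 -0.0008 -0.0047]
```

View pics/w2.png

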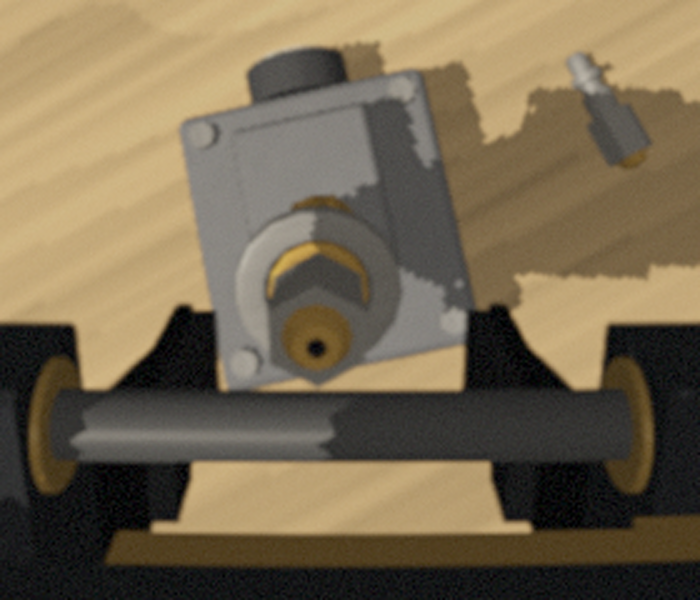

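The hex flats now run vertically in the picture, parallel to the pads. Hole at crop (317,349), flange centre at about (318,289).

Run:
```python
from tgt import *
d=np.load("w2.npy",allow_pickle=True).item(); T=wfc(d,d["s"]); q=lambda u,v: np.array([120+u/2.5-.3,100+v/2.5-.3])
d1=np.load("w1.npy",allow_pickle=True).item(); T1=wfc(d1,d1["s"]); q1=lambda u,v: np.array([200+u/5-.4,110+v/5-.4])
ob=[(d,T,q(317,349),.109),(d,T,q(318,289),.074)]
print(fit(ob)[:2],fit(ob)[2].fun,np.degrees(fit(ob)[2].x[2]))
o2,a2,r=fit(ob+[(d1,T1,q1(241,452),.109),(d1,T1,q1(254,381),.074)]); print(o2,a2,np.degrees(r.x[2]),r.fun.round(1))
S=np.load("scene.npy",allow_pickle=True).item();Tp=np.load("top.npy",allow_pickle=True).item()
print(proj(Tp,wfc(Tp),o2+.109*a2)/.64,proj(S,wfc(S),o2+.109*a2)/.64)
print(read_state()["qvel"].round(2))
print(rel(o2+.145*a2,frame(-a2,Rt[:,0])))
# in tool frame where does axis pass now
Rm=np.array(d["s"]["tcp_rot"]); p=np.array(d["s"]["position"])
for z in (.074,.109): print(z,np.round(1e3*(Rm.T@(o2+z*a2-p)),1))
# flange ellipse width check and finger inner edges
```

```text
(array([ 0.56634786, -0.11467411,  0.045     ]), array([-0.37270281,  0.11286833,  0.92106099])) [-0.3256452  -1.59539788  0.39342091  1.88820168] 163.1517274819769
[ 0.56639153 -0.11488911  0.045     ] [-0.37180387  0.1157952   0.92106099] 162.7012380989513 [-0.6 -1.7  0.3  1.8  0.4 -1.1 -0.1  1.7]
[473.96960476 342.45288295] [331.17136843 286.14741825]
[ 0.15 -0.46  0.06 -0.14  0.    0.5 ]
[-0.0162 -0.0217  0.0038  0.0044 -0.001  -0.0049]
0.074 [-4.8 -6.8 71.9]
0.109 [-4.8 -6.7 36.9]
```

Request:
{"fn": "step_arm", "kwargs": {
  "steps": [
    [-0.016,-0.022,0,0.004,0,-0.005,0.2],
    [-0.016,-0.022,0,0.004,0,-0.005,0.2],
    [-0.016,-0.022,0,0.004,0,-0.005,0.2],
    [-0.016,-0.022,0,0.004,0,-0.005,0.2],
    [-0.016,-0.022,0.06,0.004,0,-0.005,0.2],
    [-0.016,-0.022,0.12,0.004,0,-0.005,0.2],
    [-0.016,-0.022,0.12,0.004,0,-0.005,0.2]
  ]
}}

```text
time_s: 2.67
position: [0.5255, -0.1016, 0.1438]
tcp_rot: [[0.802, -0.47, 0.369], [-0.463, -0.879, -0.115], [0.378, -0.079, -0.922]]
force: [0.9, -0.6, 0.9]
opening: 0.401
grasp_force: 0.0
```

```bash
sed -i 's/np.array(\[.5664,-.1153\]),np.radians(163)/np.array([.5664,-.1149]),np.radians(162.8)/' tgt.py
python3 - <<'E'
from tgt import *
s=read_state(); print(s["position"],s["time_s"],s["opening"]*87,s["qvel"].round(1))
Rm=np.array(s["tcp_rot"])
for z in (.074,.109): print(z,np.round(1e3*(Rm.T@(o+z*a-s["position"])),1))
print(rel(o+.088*a,Rt))
E
```

```text
[ 0.52549669 -0.10158423  0.14384774] 2.6667 34.91511089600446 [ 0.1 -2.5  0.7 -2.1  2.7  2.3]
0.074 [ 1.3  0.3 33.8]
0.109 [ 1.2  0.4 -1.2]
[ 0.0043  0.0012  0.066   0.0013  0.0039 -0.0004]
```

Request:
{"fn": "step_arm", "kwargs": {
  "steps": [
    [0.004,0.001,0.02,0,0.004,0,0.2],
    [0.004,0.001,0.035,0,0.004,0,0.2],
    [0.004,0.001,0.045,0,0.004,0,0.2],
    [0.004,0.001,0.055,0,0.004,0,0.2],
    [0.004,0.001,0.06,0,0.004,0,0.2],
    [0.004,0.001,0.06,0,0.004,0,0.2]
  ]
}}

```text
time_s: 3.17
position: [0.5328, -0.1043, 0.1304]
tcp_rot: [[0.799, -0.47, 0.375], [-0.462, -0.879, -0.117], [0.385, -0.079, -0.92]]
force: [-3.4, 0.6, 7.3]
opening: 0.398
grasp_force: 3.9
```

Run:
```python
from tgt import *
s=read_state(); print(s["position"],s["force"],Rt.T@s["force"],s["moment"])
Rm=np.array(s["tcp_rot"])
for z in (.064,): print(z,np.round(1e3*(Rm.T@(o+z*a-s["position"])),1))
```

```text
[ 0.53283259 -0.10427986  0.13036022] [-3.44271854  0.55815084  7.28144137] [-0.23904424  0.54534653 -8.05162634] [0.09625247 0.28079931 0.00350466]
0.064 [-0.9  0.4 28.3]
```

Request:
{"fn": "step_arm", "kwargs": {
  "steps": [
    [-0.003,0.001,0.01,0,0,0,0.2],
    [-0.003,0.001,0.015,0,0,0,0.2],
    [-0.003,0.001,0.015,0,0,0,0.2],
    [-0.003,0.001,0.015,0,0,0,0.2]
  ]
}}

```text
time_s: 3.5
position: [0.534, -0.1047, 0.1273]
tcp_rot: [[0.798, -0.469, 0.377], [-0.461, -0.879, -0.118], [0.387, -0.079, -0.919]]
force: [-5.3, 1.8, 14.1]
opening: 0.399
grasp_force: 7.8
```

Run:
```python
from tgt import *
s=read_state(); print(s["position"],Rt.T@s["force"],s["moment"])
Rm=np.array(s["tcp_rot"])
for z in (.064,): print(z,np.round(1e3*(Rm.T@(o+z*a-s["position"])),1))
```

```text
[ 0.53399447 -0.10466845  0.12727435] [  0.31726781  -0.19893769 -15.1334993 ] [ 0.25001362  0.07646309 -0.00814455]
0.064 [-0.8  0.3 25. ]
```

Request:
{"fn": "step_arm", "kwargs": {
  "steps": [
    [-0.002,0,0.006,0,0,0,0.2],
    [-0.002,0,0.006,0,0,0,0.2],
    [-0.002,0,0.006,0,0,0,0.2]
  ]
}}

```text
time_s: 3.75
position: [0.534, -0.1046, 0.1271]
tcp_rot: [[0.797, -0.469, 0.379], [-0.461, -0.879, -0.12], [0.39, -0.079, -0.918]]
force: [-12.3, 3.0, 30.5]
opening: 0.4
grasp_force: 16.1
```

Run:
```python
from tgt import *
s=read_state(); print(s["position"],Rt.T@s["force"],s["moment"])
Rm=np.array(s["tcp_rot"]); print(np.round(1e3*(Rm.T@(o+.064*a-s["position"])),1))
c=capture("wrist"); np.save("w3.npy",{**c,"s":s},allow_pickle=True)
cv2.imwrite("pics/w3.png",cv2.resize(c["image"][140:340,140:380,::-1],(720,600),interpolation=cv2.INTER_CUBIC))
```

```text
[ 0.53397912 -0.10462787  0.12707723] [  0.34379136   0.7102448  -33.0060572 ] [ 0.08592007  0.28341682 -0.06174764]
[-0.8  0.3 24.8]
```

View pics/w3.png

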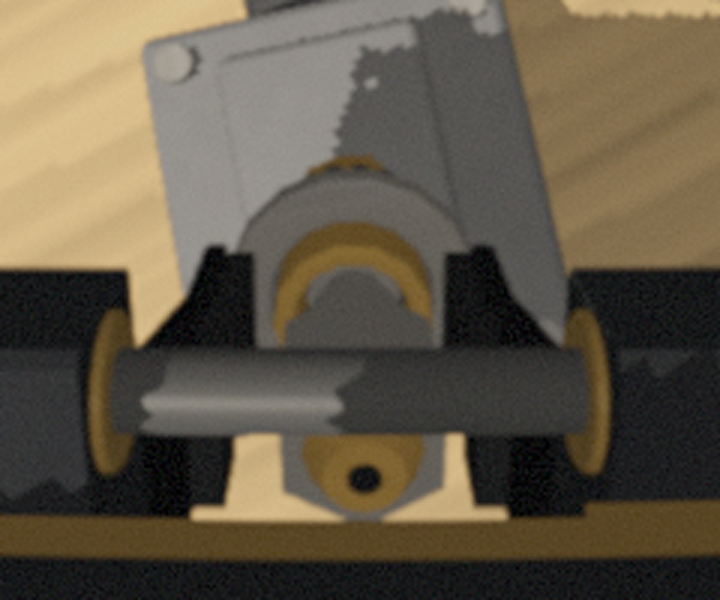

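The sleeve is on its hard stop (33 N) and the nozzle has popped up: hole at (363,480), with shank visible below the hex. Now I back off to 9 mm above the hex base and grip.

Request:
{"fn": "step_arm", "kwargs": {
  "steps": [
    [-0.002,0,-0.03,0,-0.006,0,0.2],
    [-0.002,0,-0.06,0,-0.006,0,0.2],
    [-0.002,0,-0.09,0,-0.006,0,0.2],
    [-0.002,0,-0.09,0,-0.006,0,0.2],
    [-0.002,0,-0.09,0,-0.006,0,0.2]
  ]
}}

```text
time_s: 4.22
position: [0.5233, -0.1012, 0.1482]
tcp_rot: [[0.801, -0.47, 0.371], [-0.462, -0.879, -0.115], [0.38, -0.079, -0.922]]
force: [0.2, -0.4, -0.9]
opening: 0.408
grasp_force: 0.0
```

Run:
```python
from tgt import *
s=read_state(); print(s["position"],Rt.T@s["force"],s["moment"])
Rm=np.array(s["tcp_rot"]); print(np.round(1e3*(Rm.T@(o+.082*a-s["position"])),1), rel(o+.1155*a,Rt))
c=capture("wrist"); np.save("w4.npy",{**c,"s":s},allow_pickle=True)
```

```text
[ 0.52329962 -0.10116755  0.14819528] [-0.00497824  0.31496491  0.98893135] [ 0.08163405  0.21126443 -0.01275806]
[ 1.6  0.  30.7] [ 0.0051  0.0002 -0.0095  0.0007  0.0018  0.0002]
```

Request:
{"fn": "step_arm", "kwargs": {
  "steps": [
    [0.005,0,-0.012,0,0.002,0,0.2],
    [0.005,0,-0.012,0,0.002,0,0.2],
    [0.005,0,-0.012,0,0.002,0,1],
    [0.005,0,-0.012,0,0.002,0,1],
    [0.005,0,-0.012,0,0.002,0,1],
    [0.005,0,-0.012,0,0.002,0,1],
    [0.005,0,-0.012,0,0.002,0,1],
    [0.005,0,-0.012,0,0.002,0,1]
  ]
}}

```text
time_s: 4.93
position: [0.5229, -0.1015, 0.1513]
tcp_rot: [[0.801, -0.47, 0.37], [-0.462, -0.879, -0.115], [0.38, -0.079, -0.922]]
force: [0.2, -1.2, -2.3]
opening: 0.272
grasp_force: 30.0
```

Run:
```python
from tgt import *
s=read_state(); print(s["position"],Rt.T@s["force"],s["moment"],s["opening"]*87)
Rm=np.array(s["tcp_rot"]); print(np.round(1e3*(Rm.T@(o+.082*a-s["position"])),1), rel(o+.1155*a,Rt))
```

```text
[ 0.52293555 -0.10146595  0.15129059] [-0.11968497  1.17544747  2.31400224] [-0.08144932  0.45661638 -0.12838826] 23.63938015139394
[ 0.5 -0.2 33.6] [ 0.0017 -0.0004  0.0004  0.001   0.0019 -0.0001]
```

Request:
{"fn": "step_arm", "kwargs": {
  "steps": [
    [0,0,-0.01,0,0,0,1],
    [0,0,-0.02,0,0,0,1],
    [0,0,-0.03,0,0,0,1],
    [0,0,-0.05,0,0,0,1],
    [0,0,-0.1,0,0,0,1],
    [0,0,-0.18,0,0,0,1],
    [0,0,-0.25,0,0,0,1],
    [0,0,-0.25,0,0,0,1]
  ]
}}

```text
time_s: 5.6
position: [0.4953, -0.0925, 0.2242]
tcp_rot: [[0.799, -0.469, 0.376], [-0.461, -0.88, -0.117], [0.386, -0.079, -0.919]]
force: [0.1, -0.3, -1.6]
opening: 0.271
grasp_force: 30.0
```

Run:
```python
from tgt import *
s=read_state(); print(s["position"],Rt.T@s["force"],s["moment"],s["opening"]*87,s["grasp_force"])
c=capture("wrist"); np.save("w5.npy",{**c,"s":s},allow_pickle=True)
im=c["image"][:,:,::-1]
T=np.load("top.npy",allow_pickle=True).item()["image"][:,:,::-1]
S=capture("scene")["image"][:,:,::-1]
L=cv2.resize(im[130:380,140:380],(480,500),interpolation=cv2.INTER_CUBIC); Rr=cv2.resize(S[120:260,180:250],(250,500),interpolation=cv2.INTER_CUBIC)
cv2.imwrite("pics/w5.png",np.hstack([L,Rr]))
```

```text
[ 0.49530006 -0.09251095  0.22420229] [-0.42410364  0.35889607  1.53100414] [ 0.10207336  0.34068557 -0.00183065] 23.537365971696424 29.98960864970286
```

View pics/w5.png

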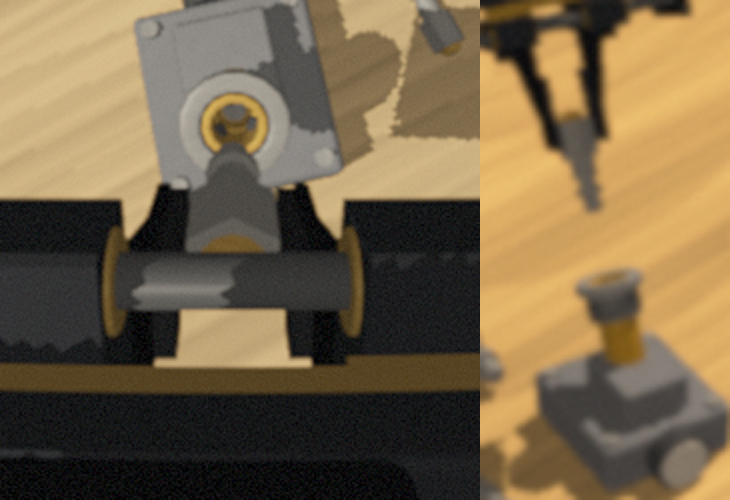

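The nozzle is out and the coupling mouth is open, with brass at (233,122). The flange is up again, as the scene panel shows. Next I turn upright and go to a view of the fork.

Run:
```python
from tgt import *
f=np.radians(23); Rv=frame(np.array([0,0,-1.]),np.array([np.cos(f),np.sin(f),0])); p=np.array([.545,.115,.26]); print(rel(p,Rv))
s=read_state(); print(s["joint_positions"])
```

```text
[-0.1387 -0.6965 -0.1361  0.1308 -0.5128 -1.1396]
[-25.04970922  17.60867944 116.54223059   7.67919446  23.20896866
  87.49788101]
```

Request:
{"fn": "step_arm", "kwargs": {
  "steps": [
    [-0.07,-0.35,-0.1,0.07,-0.26,-0.57,1],
    [-0.07,-0.35,-0.1,0.07,-0.26,-0.57,1],
    [-0.07,-0.35,-0.1,0.07,-0.26,-0.57,1],
    [-0.07,-0.35,-0.1,0.07,-0.26,-0.57,1],
    [-0.07,-0.35,-0.1,0.07,-0.26,-0.57,1]
  ]
}}

```text
time_s: 6.12
position: [0.5192, 0.0135, 0.2487]
tcp_rot: [[0.978, -0.043, 0.202], [-0.042, -0.999, -0.009], [0.202, 0.001, -0.979]]
force: [0.5, -0.3, -1.9]
opening: 0.276
grasp_force: 30.0
```

Run:
```python
from tgt import *
f=np.radians(23); Rv=frame(np.array([0,0,-1.]),np.array([np.cos(f),np.sin(f),0])); p=np.array([.545,.115,.26]); print(rel(p,Rv))
```

```text
[ 0.0776 -0.3416 -0.0226  0.0586 -0.2549 -0.5633]
```

Request:
{"fn": "step_arm", "kwargs": {
  "steps": [
    [0.08,-0.34,-0.02,0.06,-0.255,-0.565,1],
    [0.08,-0.34,-0.02,0.06,-0.255,-0.565,1],
    [0.08,-0.34,-0.02,0.06,-0.255,-0.565,1],
    [0.08,-0.34,-0.02,0.06,-0.255,-0.565,1],
    [0.08,-0.34,-0.02,0.06,-0.255,-0.565,1],
    [0.08,-0.34,-0.02,0.06,-0.255,-0.565,1],
    [0.08,-0.34,-0.02,0.06,-0.255,-0.565,1]
  ]
}}

```text
time_s: 6.7
position: [0.5426, 0.1126, 0.2579]
tcp_rot: [[0.923, 0.384, -0.004], [0.384, -0.923, 0.001], [-0.003, -0.003, -1.0]]
force: [-0.2, -0.4, -2.0]
opening: 0.276
grasp_force: 30.0
```

Run:
```python
from tgt import *
s=read_state(); print(s["position"],s["tcp_rot"].round(3).tolist(),s["opening"]*87,s["qvel"].round(1))
c=capture("wrist"); np.save("w6.npy",{**c,"s":s},allow_pickle=True)
c2=capture("scene"); np.save("s6.npy",{**c2,"s":s},allow_pickle=True)
for z in (.005,.06): print(proj(c2,wfc(c2),s["position"]+s["tcp_rot"][:,2]*z))
L=cv2.resize(c["image"][20:320,130:380,::-1],(500,600),interpolation=cv2.INTER_CUBIC); S=c2["image"][:,:,::-1]
p=proj(c2,wfc(c2),s["position"]).astype(int); print(p); S=S[p[1]-20:p[1]+80,p[0]-25:p[0]+25]
cv2.imwrite("pics/w6.png",np.hstack([L,cv2.resize(S,(300,600),interpolation=cv2.INTER_CUBIC)]))
```

```text
[0.54258539 0.1126241  0.25791149] [[0.923, 0.384, -0.004], [0.384, -0.923, 0.001], [-0.003, -0.003, -1.0]] 24.02333781643876 [-0.3 -0.8  0.1  0.1  0.5 -0.8]
[273.46813827 117.5011775 ]
[272.76240229 136.58906545]
[273 115]
```

View pics/w6.png

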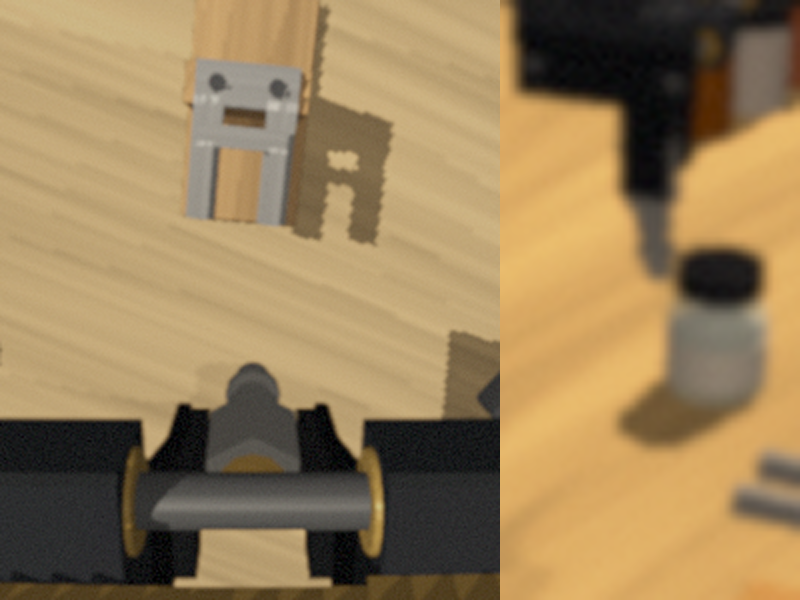

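Wrist crop: the fork has jaw fronts at y≈217, the stop's front edge at y≈148 and inner edges at x≈213 and 262. In the hand, the nozzle's tip shows at (252,365). In the scene panel the nozzle leans in the grip, tip towards tool +x. I'll put numbers on both.

Run:
```python
from tgt import *
d=np.load("w6.npy",allow_pickle=True).item(); s=d["s"]; T=wfc(d,s); Tt=np.array(d["T_tool_cam"])
# tip silhouette in tool frame: plane z=71.6mm
q=lambda u,v: np.array([130+u/2-.25,20+v/2-.25])
o_,v=ray(d,Tt,q(252,363))
for z in(.070,.0716): print("tip edge x mm",1e3*(o_+v*(z-o_[2])/v[2]), "-> centre x-6")
# scene tilt
c=np.load("s6.npy",allow_pickle=True).item(); W=wfc(c); p=np.array(s["position"]);Rm=np.array(s["tcp_rot"])
g=cv2.cvtColor(c["image"],cv2.COLOR_RGB2HSV)
for r in range(125,145): print(r,g[r,262:290,1].tolist()) if r%2==0 else 0
for th in (0,.06,.12,.18):
    ax=Rm@np.array([np.sin(th),0,np.cos(th)]); b=p+Rm@np.array([0,0,.0336]); print(th,proj(c,W,b-ax*.0),proj(c,W,b+ax*.038))
for n,uv in dict(fl=(188,214),fr=(287,222),sl=(213,146),sr=(264,151),fli=(213,217),fri=(260,222),hl=(222,108),hr=(267,112)).items():
    P=onz(d,T,q(*uv),.091); print(n,P.round(4))
```

```text
tip edge x mm [ 8.51638375 -1.13068017 70.        ] -> centre x-6
tip edge x mm [ 8.00686482 -1.12992833 71.6       ] -> centre x-6
126 [136, 136, 137, 136, 139, 140, 136, 121, 51, 12, 14, 0, 21, 47, 80, 112, 129, 136, 135, 136, 136, 137, 137, 138, 138, 138, 140, 138]
128 [137, 136, 136, 135, 136, 139, 133, 115, 82, 50, 46, 38, 43, 74, 100, 123, 133, 139, 138, 140, 137, 140, 137, 138, 139, 139, 141, 140]
130 [136, 135, 134, 135, 135, 135, 137, 129, 112, 75, 46, 42, 46, 83, 115, 130, 137, 138, 139, 139, 139, 140, 140, 139, 140, 139, 140, 139]
132 [136, 135, 136, 134, 134, 135, 136, 136, 127, 99, 57, 43, 53, 82, 119, 135, 137, 139, 140, 140, 137, 139, 138, 140, 140, 140, 139, 138]
134 [135, 137, 135, 137, 135, 137, 138, 137, 132, 112, 74, 43, 56, 94, 121, 134, 138, 140, 141, 139, 138, 140, 139, 138, 139, 139, 139, 140]
136 [136, 136, 138, 138, 138, 140, 140, 138, 131, 108, 70, 48, 40, 63, 96, 125, 135, 138, 133, 136, 133, 134, 138, 134, 134, 134, 134, 138]
138 [137, 138, 136, 138, 138, 138, 140, 138, 136, 121, 95, 57, 47, 71, 101, 119, 115, 96, 57, 41, 26, 24, 25, 40, 32, 62, 81, 104]
140 [140, 139, 140, 140, 140, 140, 140, 141, 139, 133, 122, 96, 82, 92, 108, 116, 119, 56, 26, 28, 39, 19, 18, 34, 40, 9, 25, 51]
142 [140, 139, 140, 141, 140, 141, 140, 141, 139, 138, 137, 134, 132, 132, 137, 133, 125, 96, 54, 40, 12, 12, 24, 23, 21, 10, 27, 49]
144 [141, 141, 141, 141, 141, 140, 139, 139, 140, 140, 138, 140, 140, 134, 132, 118, 104, 80, 64, 42, 31, 38, 19, 9, 27, 56, 67, 81]
0 [273.09757056 127.53637256] [272.61719323 140.50411452]
0.06 [273.09757056 127.53637256] [273.43842144 140.60932884]
0.12 [273.09757056 127.53637256] [274.25924943 140.66832388]
0.18 [273.09757056 127.53637256] [275.07685542 140.68082387]
fl [0.5776 0.1616 0.091 ]
fr [0.592  0.1168 0.091 ]
sl [0.611  0.1622 0.091 ]
sr [0.618  0.1395 0.091 ]
fli [0.5808 0.1501 0.091 ]
fri [0.5871 0.1286 0.091 ]
hl [0.6282 0.1646 0.091 ]
hr [0.6345 0.145  0.091 ]
```

```bash
cat > fk.py <<'E'
from h import *
yaw=18; seat=np.array([.600,.1455,.085]); b=np.array([-.0025,0,.0336]); tilt=-6.8
def T_():
    f=np.radians(yaw); return frame(np.array([0,0,-1.]),np.array([np.cos(f),np.sin(f),0]))@R.from_euler("y",tilt,degrees=True).as_matrix()
def tgt(h,seat=seat): return seat+[0,0,h]-T_()@b, T_()
E
python3 - <<'E'
from fk import *
print(tgt(.06)[0],rel(*tgt(.06)))
E
```

```text
[0.60614457 0.14749649 0.17806763] [ 0.2407 -0.0254  0.268   0.0028 -0.1476  0.1027]
```

Request:
{"fn": "step_arm", "kwargs": {
  "steps": [
    [0.24,-0.025,0.1,0,-0.15,0.1,1],
    [0.24,-0.025,0.2,0,-0.15,0.1,1],
    [0.24,-0.025,0.265,0,-0.15,0.1,1],
    [0.24,-0.025,0.265,0,-0.15,0.1,1],
    [0.24,-0.025,0.265,0,-0.15,0.1,1],
    [0.24,-0.025,0.265,0,-0.15,0.1,1]
  ]
}}

```text
time_s: 7.3
position: [0.6068, 0.1478, 0.1805]
tcp_rot: [[0.943, 0.313, -0.112], [0.311, -0.95, -0.04], [-0.119, 0.003, -0.993]]
force: [-0.5, -0.2, -1.0]
opening: 0.272
grasp_force: 30.0
```

Run:
```python
from fk import *
s=read_state(); print(s["position"],s["time_s"],rel(*tgt(.06)),s["qvel"].round(1))
c=capture("wrist"); np.save("w7.npy",{**c,"s":s},allow_pickle=True)
c2=capture("scene"); np.save("s7.npy",{**c2,"s":s},allow_pickle=True)
L=cv2.resize(c["image"][120:270,190:330,::-1],(560,600),interpolation=cv2.INTER_CUBIC); S=c2["image"][:,:,::-1]
p=proj(c2,wfc(c2),seat).astype(int); print(p); S=S[p[1]-70:p[1]+30,p[0]-20:p[0]+20]
cv2.imwrite("pics/w7.png",np.hstack([L,cv2.resize(S,(240,600),interpolation=cv2.INTER_CUBIC)]))
```

```text
[0.60676099 0.14780571 0.18052826] 7.3 [-0.0013  0.0003  0.0084  0.0041  0.0005  0.0051] [ 0.  -2.  -0.9  0.1  0.  -0.2]
[295 175]
```

View pics/w7.png

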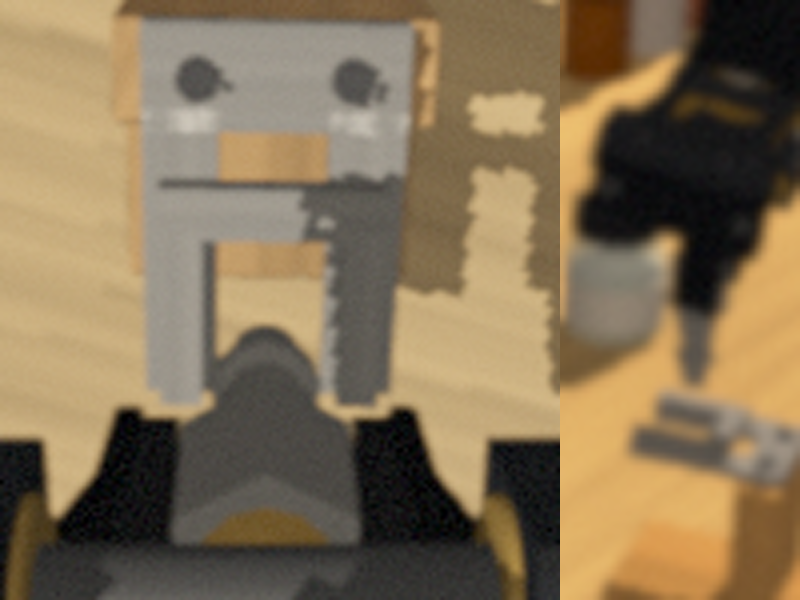

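Crop: the fork stands square in the picture. Jaw fronts are at y≈400, a crossbar at y 184–240, the slot at x 213–325 and the outer edges at x 147–405. Nozzle tip at (265,327), hex spanning x 175–358. In the scene panel the nozzle is upright above the slot.

Run:
```python
from fk import *
d=np.load("w7.npy",allow_pickle=True).item(); s=d["s"]; T=wfc(d,s); q=lambda u,v: np.array([190+u/4-.4,120+v/4-.4])
f=np.radians(18); F=np.array([[np.cos(f),np.sin(f),0],[-np.sin(f),np.cos(f),0],[0,0,1]])
L=lambda uv,z: (1e3*F@(onz(d,T,q(*uv),z)-seat))[:2].round(1)
for n,uv in dict(frontL=(147,400),frontR=(391,400),frontLi=(210,400),barfL=(215,240),barfR=(325,240),barbL=(160,184),barbR=(330,184),holeL=(218,133),holeR=(330,133),plL=(143,20),plR=(413,25),jl250=(147,250),jr250=(401,250),sl300=(214,300),sr300=(324,300),jl300=(205,300)).items(): print(n,L(uv,.091),L(uv,.085),L(uv,.081))
# gripper/nozzle prediction
Rm=np.array(s["tcp_rot"]);p=np.array(s["position"]); bb=p+Rm@b; print("hexbase",(1e3*F@(bb-seat)).round(1)); tip=bb+[0,0,-.038]; pt=proj(d,T,tip); print("tip pred crop",(pt-[190,120])*4)
Tt=np.array(d["T_tool_cam"])
o_,v=ray(d,Tt,q(265,327)); print("tip edge tool",1e3*(o_+v*(.0713-o_[2])/v[2]))
for u in (175,358):
    o_,v=ray(d,Tt,q(u,500)); print("hex edge tool",1e3*(o_+v*(.015-o_[2])/v[2]))
# scene: grey nozzle column centroid per row
c=np.load("s7.npy",allow_pickle=True).item(); W=wfc(c); H=cv2.cvtColor(c["image"],cv2.COLOR_RGB2HSV).astype(float)
for r in range(158,168):
    w=np.clip(110-H[r,285:308,1],0,None); print(r,(w*np.arange(285,308)).sum()/max(w.sum(),1),w.sum())
print(proj(c,W,bb),proj(c,W,tip))
```

```text
frontL [-17.   23.6] [-20.1  24.2] [-22.2  24.6]
frontR [-16.9 -23.4] [-20.1 -24.2] [-22.2 -24.6]
frontLi [-16.9  11.5] [-20.1  11.7] [-22.2  11.9]
barfL [16.  10.1] [13.7 10.3] [12.2 10.5]
barfR [ 16. -10.] [ 13.8 -10.3] [ 12.3 -10.5]
barbL [26.7 19.9] [24.7 20.3] [23.4 20.7]
barbR [ 26.7 -10.6] [ 24.8 -11. ] [ 23.5 -11.2]
holeL [36.1  9.4] [34.5  9.6] [33.3  9.7]
holeR [ 36.2 -10.4] [ 34.5 -10.8] [ 33.4 -11. ]
plL [56.1 22. ] [55.  22.5] [54.2 22.9]
plR [ 55.4 -24.3] [ 54.3 -25. ] [ 53.5 -25.5]
jl250 [14.  22.6] [11.7 23.2] [10.1 23.5]
jr250 [ 14.1 -24. ] [ 11.8 -24.7] [ 10.2 -25.2]
sl300 [ 4.  10.4] [ 1.5 10.7] [-0.3 10.8]
sr300 [  4.1 -10.1] [  1.5 -10.4] [ -0.2 -10.6]
jl300 [ 4.  12.1] [ 1.5 12.4] [-0.3 12.6]
hexbase [ 0.7 -0.  62.5]
tip pred crop [269.18377986 358.3060966 ]
tip edge tool [ 8.02480455 -1.102318   71.3       ]
hex edge tool [  2.16101307 -12.9651068   15.        ]
hex edge tool [ 2.12661489 11.04217261 15.        ]
158 291.71256454388987 581.0
159 291.7142857142857 539.0
160 291.8436123348018 454.0
161 292.52259887005647 354.0
162 294.9867841409692 227.0
163 297.1004566210046 219.0
164 297.0045045045045 222.0
165 297.09944751381215 181.0
166 296.95454545454544 132.0
167 296.9148936170213 94.0
[296.72380383 155.84549295] [295.91213279 168.08599898]
```

Run:
```python
from fk import *
c=np.load("s7.npy",allow_pickle=True).item(); W=wfc(c); s=c["s"]; H=cv2.cvtColor(c["image"],cv2.COLOR_RGB2HSV)
print(s.keys() and np.array(s["position"]).round(4))
for r in range(154,172): print(r,H[r,288:306,1].tolist())
Rm=np.array(s["tcp_rot"]);p=np.array(s["position"]); bb=p+Rm@b
for th in (-.07,0,.07,.12): print(th,proj(c,W,bb+[0,0,.0]),proj(c,W,bb+.038*(Rm@R.from_euler("y",-tilt,degrees=True).as_matrix()@np.array([np.sin(th),0,np.cos(th)]))))
```

```text
[0.6068 0.1478 0.1805]
154 [53, 53, 51, 65, 82, 100, 112, 91, 55, 15, 68, 85, 42, 82, 112, 129, 137, 139]
155 [55, 55, 59, 69, 92, 111, 115, 70, 19, 32, 0, 23, 73, 96, 113, 130, 137, 138]
156 [55, 53, 60, 77, 104, 118, 112, 74, 38, 29, 35, 44, 85, 107, 122, 132, 135, 136]
157 [54, 55, 62, 85, 112, 122, 112, 79, 46, 37, 34, 70, 104, 124, 130, 134, 137, 137]
158 [54, 58, 68, 93, 119, 128, 119, 89, 54, 43, 44, 70, 112, 130, 134, 137, 137, 138]
159 [56, 62, 78, 108, 126, 132, 123, 95, 55, 40, 45, 75, 113, 132, 138, 138, 137, 139]
160 [64, 78, 104, 121, 134, 134, 128, 100, 64, 42, 49, 78, 119, 133, 137, 138, 137, 138]
161 [85, 100, 123, 133, 137, 137, 130, 106, 66, 41, 50, 88, 121, 136, 139, 138, 139, 139]
162 [113, 127, 135, 137, 138, 136, 126, 106, 70, 45, 53, 93, 122, 136, 139, 138, 140, 140]
163 [133, 136, 137, 139, 139, 136, 126, 95, 56, 42, 52, 86, 122, 134, 139, 139, 140, 138]
164 [139, 138, 140, 138, 138, 136, 124, 93, 49, 42, 54, 90, 119, 132, 138, 139, 139, 137]
165 [139, 137, 137, 139, 137, 135, 128, 104, 61, 47, 63, 94, 122, 136, 138, 137, 140, 136]
166 [138, 139, 138, 139, 138, 138, 130, 109, 71, 53, 75, 112, 130, 138, 139, 139, 138, 137]
167 [138, 138, 138, 138, 137, 137, 131, 114, 82, 64, 90, 121, 133, 139, 139, 138, 138, 137]
168 [138, 137, 136, 136, 133, 134, 131, 119, 102, 92, 104, 126, 135, 137, 139, 140, 140, 137]
169 [138, 138, 135, 129, 121, 119, 120, 119, 114, 110, 119, 130, 137, 137, 138, 139, 140, 139]
170 [139, 136, 132, 113, 95, 93, 96, 101, 103, 106, 116, 122, 127, 130, 133, 137, 137, 139]
171 [138, 138, 130, 105, 74, 62, 66, 71, 78, 84, 92, 98, 106, 110, 118, 121, 128, 131]
-0.07 [296.72380383 155.84549295] [294.97366698 167.88119587]
0 [296.72380383 155.84549295] [295.89531016 168.10199793]
0.07 [296.72380383 155.84549295] [296.82205076 168.26395429]
0.12 [296.72380383 155.84549295] [297.48473501 168.34311626]
```

```bash
sed -i 's/tilt=-6.8/tilt=-8.0/; s/\[.600,.1455,.085\]/[.6003,.1446,.085]/' fk.py
python3 - <<'E'
from fk import *
for h in (.06,.03,.006): print(rel(*tgt(h)))
E
```

```text
[-0.0011  0.003   0.0139  0.0051 -0.0302  0.0054]
[ 0.0105  0.0027  0.1132  0.0051 -0.0302  0.0054]
[ 0.0197  0.0024  0.1927  0.0051 -0.0302  0.0054]
```

Request:
{"fn": "step_arm", "kwargs": {
  "steps": [
    [0,0.003,0.014,0.005,-0.03,0.005,1],
    [0,0.003,0.014,0.005,-0.03,0.005,1],
    [0.004,0.003,0.05,0.005,-0.03,0.005,1],
    [0.008,0.003,0.08,0.005,-0.03,0.005,1],
    [0.011,0.003,0.113,0.005,-0.03,0.005,1],
    [0.011,0.003,0.113,0.005,-0.03,0.005,1],
    [0.011,0.003,0.113,0.005,-0.03,0.005,1]
  ]
}}

```text
time_s: 7.98
position: [0.6056, 0.1472, 0.1441]
tcp_rot: [[0.94, 0.31, -0.139], [0.307, -0.951, -0.044], [-0.146, -0.002, -0.989]]
force: [0.7, 0.3, -1.7]
opening: 0.27
grasp_force: 30.0
```

Run:
```python
from fk import *
s=read_state(); print(s["position"],s["force"],s["time_s"],(1e3*(s["position"]+s["tcp_rot"]@b-seat)).round(1))
for h in (.03,.01,.002): print(rel(*tgt(h)))
c=capture("wrist"); np.save("w8.npy",{**c,"s":s},allow_pickle=True); d=c
T=wfc(d,s); Tt=np.array(d["T_tool_cam"])
# slot edges just behind the nozzle: print gray & sat row profile
g=c["image"].astype(int)
H=cv2.cvtColor(c["image"],cv2.COLOR_RGB2HSV)
for x in (4,8,12):
    f=np.radians(18); P=[seat+np.array([x*np.cos(f)-y*np.sin(f),x*np.sin(f)+y*np.cos(f),0])*1e-3 for y in (14,0,-14)]
    P=[proj(d,T,q) for q in P]; r=int(round(P[1][1])); print(x,[p.round(1).tolist() for p in P]); 
    a,bq=int(P[0][0]),int(P[2][0])+1; print(a,H[r,a:bq,1].tolist())
```

```text
[0.60559086 0.14722558 0.14413945] [ 0.66263019  0.27697746 -1.67907606] 7.9833 [-1.7  0.4 26.3]
[ 0.0025  0.0029 -0.0131 -0.0019  0.0083  0.0021]
[ 0.0122  0.003   0.0528 -0.0019  0.0083  0.0021]
[ 0.0161  0.003   0.0792 -0.0019  0.0083  0.0021]
4 [[237.6, 209.0], [259.0, 209.0], [280.5, 209.0]]
237 [26, 28, 27, 26, 45, 76, 91, 95, 89, 66, 31, 25, 26, 30, 25, 24, 27, 24, 29, 29, 28, 22, 31, 29, 31, 31, 31, 22, 29, 70, 95, 96, 94, 93, 92, 97, 93, 70, 24, 30, 23, 23, 30, 30]
8 [[237.4, 203.5], [259.1, 203.5], [280.7, 203.5]]
237 [30, 24, 22, 22, 55, 84, 92, 91, 91, 94, 93, 94, 91, 73, 44, 20, 14, 17, 26, 24, 16, 30, 11, 17, 44, 86, 94, 96, 94, 92, 93, 93, 95, 92, 92, 94, 97, 78, 36, 30, 28, 27, 21, 21]
12 [[237.3, 197.9], [259.1, 197.9], [280.9, 197.9]]
237 [30, 28, 30, 24, 51, 81, 105, 108, 109, 106, 109, 110, 110, 116, 112, 110, 110, 113, 113, 114, 112, 110, 108, 110, 112, 106, 109, 110, 113, 113, 112, 116, 113, 114, 116, 111, 102, 79, 46, 34, 24, 20, 31, 26]
```

Request:
{"fn": "step_arm", "kwargs": {
  "steps": [
    [0.003,0.003,0,-0.002,0.006,0.002,1],
    [0.003,0.003,0,-0.002,0.006,0.002,1],
    [0.007,0.003,0.02,-0.002,0.006,0.002,1],
    [0.011,0.003,0.04,-0.002,0.006,0.002,1],
    [0.011,0.003,0.04,-0.002,0.006,0.002,1],
    [0.011,0.003,0.04,-0.002,0.006,0.002,1]
  ]
}}

```text
time_s: 8.53
position: [0.6078, 0.1469, 0.1326]
tcp_rot: [[0.942, 0.309, -0.133], [0.306, -0.951, -0.044], [-0.139, 0.0, -0.99]]
force: [0.4, 0.5, -1.2]
opening: 0.271
grasp_force: 30.0
```

Run:
```python
from fk import *
s=read_state(); print(s["position"],s["force"],s["time_s"],(1e3*(s["position"]+s["tcp_rot"]@b-seat)).round(1))
for h in (.01,.0): print(rel(*tgt(h)))
c=capture("wrist"); np.save("w9.npy",{**c,"s":s},allow_pickle=True); d=c
H=cv2.cvtColor(c["image"],cv2.COLOR_RGB2HSV)
T=wfc(d,s); f=np.radians(18)
for x in (3,6,9,12):
    P=[seat+np.array([x*np.cos(f)-y*np.sin(f),x*np.sin(f)+y*np.cos(f),0])*1e-3 for y in (14,0,-14)]
    P=[proj(d,T,q) for q in P]; r=int(round(P[1][1])); print(x,[p.round(1).tolist() for p in P]); 
    a,bq=int(P[0][0])-2,int(P[2][0])+3; print(a,H[r,a:bq,1].tolist(),H[r,a:bq,2].tolist())
```

```text
[0.60781724 0.146938   0.13256041] [ 0.37294418  0.5159168  -1.22410554] 8.5333 [ 0.7  0.1 14.6]
[-0.0002 -0.0003  0.0156  0.0006  0.0004  0.0002]
[ 0.0044 -0.0004  0.0486  0.0006  0.0004  0.0002]
3 [[235.0, 222.3], [257.5, 222.3], [279.9, 222.3]]
233 [29, 24, 25, 32, 23, 22, 48, 78, 86, 78, 62, 36, 33, 32, 26, 31, 27, 19, 26, 23, 17, 22, 24, 32, 32, 26, 20, 20, 23, 26, 20, 23, 17, 20, 20, 34, 68, 89, 93, 84, 55, 27, 26, 27, 35, 25, 33, 26, 23] [98, 96, 90, 96, 98, 94, 106, 131, 139, 125, 98, 78, 77, 80, 79, 81, 75, 79, 78, 76, 74, 80, 75, 79, 79, 80, 76, 76, 79, 78, 77, 78, 73, 77, 76, 83, 108, 144, 162, 146, 115, 96, 98, 96, 88, 92, 94, 99, 99]
6 [[234.9, 218.1], [257.5, 218.1], [280.1, 218.0]]
232 [25, 32, 24, 30, 35, 24, 28, 73, 93, 93, 92, 76, 43, 29, 23, 28, 29, 26, 26, 20, 23, 26, 20, 29, 13, 20, 33, 29, 22, 20, 28, 30, 26, 23, 25, 27, 50, 83, 94, 90, 94, 77, 37, 21, 24, 29, 32, 27, 24, 27, 31] [102, 95, 96, 86, 88, 96, 99, 122, 168, 191, 172, 131, 95, 80, 77, 74, 78, 78, 80, 77, 77, 79, 77, 78, 79, 76, 78, 78, 80, 77, 82, 77, 78, 76, 81, 84, 108, 148, 189, 201, 182, 135, 97, 
[... 294 characters left out ...]
8, 97, 92, 87, 93, 96, 100, 133, 185, 206, 198, 163, 117, 92, 95, 94, 89, 78, 77, 74, 79, 83, 76, 78, 77, 81, 81, 84, 79, 84, 79, 86, 93, 99, 98, 97, 118, 162, 195, 200, 180, 135, 98, 97, 94, 87, 88, 95, 97, 96, 99]
12 [[234.6, 209.5], [257.5, 209.5], [280.4, 209.4]]
232 [26, 28, 26, 25, 26, 27, 31, 63, 89, 96, 95, 94, 91, 71, 30, 25, 26, 26, 32, 27, 33, 26, 24, 27, 31, 21, 28, 21, 23, 24, 23, 26, 29, 27, 34, 69, 87, 95, 90, 91, 81, 59, 33, 26, 21, 30, 30, 18, 35, 32, 29] [100, 99, 88, 90, 97, 96, 99, 122, 170, 192, 199, 189, 162, 119, 94, 90, 97, 100, 96, 104, 101, 99, 95, 96, 99, 96, 99, 96, 99, 96, 98, 98, 98, 93, 90, 115, 155, 175, 182, 173, 155, 122, 101, 99, 96, 95, 95, 97, 96, 97, 98]
```

Request:
{"fn": "step_arm", "kwargs": {
  "steps": [
    [0.001,0,0.01,0,0,0,1],
    [0.002,0,0.02,0,0,0,1],
    [0.003,0,0.03,0,0,0,1],
    [0.004,0,0.038,0,0,0,1],
    [0.004,0,0.038,0,0,0,1]
  ]
}}

```text
time_s: 9.0
position: [0.6075, 0.1468, 0.1211]
tcp_rot: [[0.942, 0.309, -0.132], [0.306, -0.951, -0.043], [-0.139, 0.0, -0.99]]
force: [0.1, -0.5, -1.6]
opening: 0.268
grasp_force: 30.0
```

Run:
```python
from fk import *
s=read_state(); print(s["position"],s["force"],s["moment"],s["time_s"],(1e3*(s["position"]+s["tcp_rot"]@b-seat)).round(1)); print(rel(*tgt(0)))
```

```text
[0.6074748  0.14679734 0.1211056 ] [ 0.14347591 -0.4916744  -1.6421373 ] [ 0.04305741 -0.14197994  0.02225501] 9.0 [ 0.4 -0.   3.2]
[ 0.0003 -0.0004  0.0107  0.0006  0.0001  0.0001]
```

Request:
{"fn": "step_arm", "kwargs": {
  "steps": [
    [0,0,0.005,0,0,0,1],
    [0,0,0.01,0,0,0,1],
    [0,0,0.01,0,0,0,1]
  ]
}}

```text
time_s: 9.25
position: [0.6076, 0.1467, 0.1189]
tcp_rot: [[0.942, 0.309, -0.131], [0.306, -0.951, -0.043], [-0.138, 0.001, -0.99]]
force: [-0.5, 0.0, -1.2]
opening: 0.271
grasp_force: 30.0
```

Run:
```python
from fk import *
s=read_state(); print(s["position"],s["force"],s["moment"],s["time_s"],(1e3*(s["position"]+s["tcp_rot"]@b-seat)).round(1)); print(rel(*tgt(0)))
```

```text
[0.60760129 0.14670878 0.11893111] [-0.51869367  0.0359324  -1.21340616] [ 0.04437324 -0.07152205 -0.03403075] 9.25 [ 0.5 -0.1  1. ]
[-0.001  -0.0008  0.0035  0.001  -0.0017 -0.    ]
```

Request:
{"fn": "step_arm", "kwargs": {
  "steps": [
    [0,0,0.004,0,0,0,1],
    [0,0,0.008,0,0,0,1],
    [0,0,0.008,0,0,0,1]
  ]
}}

```text
time_s: 9.5
position: [0.6076, 0.1467, 0.1187]
tcp_rot: [[0.942, 0.309, -0.13], [0.306, -0.951, -0.043], [-0.137, 0.001, -0.991]]
force: [-1.9, 0.4, 9.4]
opening: 0.272
grasp_force: 30.0
```

Run:
```python
from fk import *
s=read_state(); print(s["position"],s["force"],s["moment"],s["time_s"],(1e3*(s["position"]+s["tcp_rot"]@b-seat)).round(1),s["opening"]*87)
```

```text
[0.60764232 0.1467049  0.11870228] [-1.88165245  0.36435761  9.38973794] [-0.06999235  0.55257649  0.03479645] 9.5 [ 0.6 -0.1  0.8] 23.654012059908755
```

Request:
{"fn": "step_arm", "kwargs": {
  "steps": [
    [0,0,-0.004,0,0,0,1],
    [0,0,-0.004,0,0,0,1],
    [0,0,-0.004,0,0,0,0.3],
    [0,0,-0.004,0,0,0,0.1],
    [0,0,-0.004,0,0,0,0],
    [0,0,-0.004,0,0,0,0],
    [0,0,-0.004,0,0,0,0],
    [0,0,-0.004,0,0,0,0]
  ]
}}

```text
time_s: 10.17
position: [0.6075, 0.1467, 0.1174]
tcp_rot: [[0.942, 0.309, -0.131], [0.306, -0.951, -0.043], [-0.138, 0.001, -0.99]]
force: [0.4, -0.7, 0.1]
opening: 0.492
grasp_force: 0.0
```

Run:
```python
from fk import *
s=read_state(); print(s["position"],s["force"],s["time_s"],s["opening"]*87,s["grasp_force"])
```

```text
[0.60745621 0.14665347 0.11743242] [ 0.36375903 -0.74391113  0.07332593] 10.1667 42.79253658348787 0.0
```

Request:
{"fn": "step_arm", "kwargs": {
  "steps": [
    [0,0,-0.03,0,0,0,0],
    [0,0,-0.08,0,0,0,0],
    [0,0,-0.16,0,0,0,0],
    [-0.05,0,-0.27,0,0.1,0,0],
    [-0.15,0,-0.35,0,0.17,0,0],
    [-0.25,0,-0.4,0,0.17,0,0],
    [-0.25,0,-0.4,0,0.17,0,0],
    [-0.25,0,-0.4,0,0.17,0,0]
  ]
}}

```text
time_s: 10.83
position: [0.5523, 0.1288, 0.2493]
tcp_rot: [[0.951, 0.309, -0.0], [0.309, -0.951, -0.002], [-0.001, 0.002, -1.0]]
force: [-0.1, 0.3, 0.2]
opening: 0.501
grasp_force: 0.0
```

Run:
```python
from fk import *
s=read_state(); print(s["position"],s["time_s"])
c=capture("wrist"); np.save("wA.npy",{**c,"s":s},allow_pickle=True); S=capture("scene"); t=capture("top")
p=proj(c,wfc(c,s),seat).astype(int); print(p)
w=c["image"][max(p[1]-50,0):p[1]+50,p[0]-35:p[0]+35,::-1]; ps=proj(S,wfc(S),seat).astype(int)
sc=S["image"][ps[1]-40:ps[1]+60,ps[0]-110:ps[0]+50,::-1]
A=cv2.resize(w,(280,400),interpolation=cv2.INTER_CUBIC); B=cv2.resize(sc,(510,400) if 0 else (512,320),interpolation=cv2.INTER_CUBIC); B=cv2.copyMakeBorder(B,0,80,0,0,cv2.BORDER_CONSTANT)
cv2.imwrite("pics/end.png",np.hstack([A,B]))
# bystander shift check in the top view
T0=np.load("top.npy",allow_pickle=True).item()["image"].astype(int); D=np.abs(T0-t["image"].astype(int)).max(2)
for n,(u,v) in dict(bowl=(415,210),jar=(250,408),pin=(585,400)).items():
    x,y=int(u*.64),int(v*.64); print(n,np.percentile(D[y-18:y+18,x-18:x+18],[50,90,99]))
```

```text
[0.55232486 0.12879897 0.24925962] 10.8333
[256 127]
bowl [22. 31. 33.]
jar [ 31. 119. 141.]
pin [53. 57. 59.]
```

View pics/end.png

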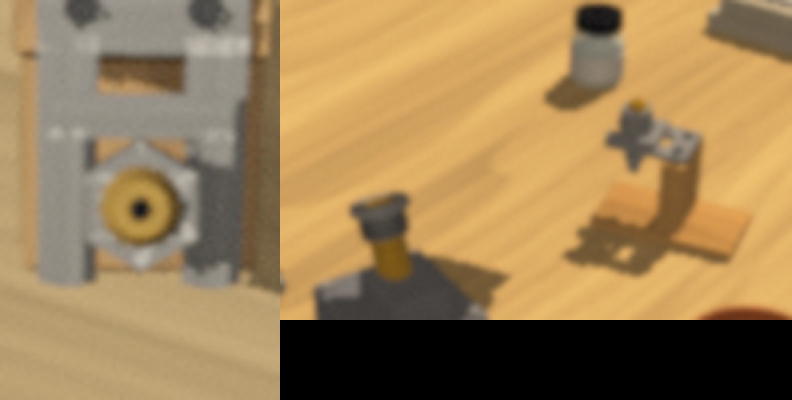

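The final view shows the nozzle upright in the fork. Its hole is at (140,208), midway along the jaws, with flats along them. The sleeve is forward again, and the jar, bowl and pin tool were never touched.

```bash
python3 -c "
from rig import *
print(hand_in())"
```

```text
the job is handed in; nothing more can be done
None
```

The middle-sized nozzle is uncoupled and stands upright in the fork, centred between the jaws with two flats along them and released; the sleeve looks forward again, the arm felt no contact with the bowl, jar or pin tool, and I handed the job in after about 11 s of the 51 s allowed.

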